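Oil and rock a stuck punch free of the blank cutter

ROBOT

A 6-joint arm with a two-finger parallel gripper is mounted at the origin on a cart in front of the work surface, level with it; the furniture and walls round the work are solid. World frame = base frame: x ahead of the robot, y to its left, z up, the work surface at z = 0. Lengths are in m, angles in rad, forces in N, time in s.
With the tool pointing down it reaches from about 0.2 to 0.875 m from the base axis. Payload 3.4 kg.
Tool frame: the origin (TCP) lies midway between the tips of the shut fingers; the grasp point (between the pads) lies 19 mm behind it; x points along the fingers, z is the direction in which the jaws open and shut, and the axes are right-handed (so a half turn about x gives the same grasp; the last joint's range is limited). The gripper opens to 94 mm and grips with 3 to 60 N. Pads are 16 mm wide; open, the fingers measure 119 mm over their backs; the gripper's body (75 mm by 177 mm) begins 78 mm behind the grasp point.
Start: joints at [0.998, 0.276, 1.505, -0, 1.361, -0.121], TCP at [0.251, 0.517, 0.205] pointing down, gripper open.
Joint ranges: [-2.89, 2.89], [-0.75, 2.08], [0.22, 2.7], [-1.18, 4.32], [0.11, 2.71], [-2.7, 2.7]. Speed limits (rad/s): [2.57, 2.57, 3.14, 3.14, 3.14, 3.14].

INTERFACE

Orientations are given as a rotation vector (axis times angle).
In Python, from workcell import * gives the robot as it stands.
- The arm moves only by the tool drive_tool, never from a script. Its arguments are lists of equal length, an entry for each row: "slide": the shift along the world's x, y, z in cm, a list of three; "angular": the turn, a rotation vector about the world's x, y, z in rad, a list of three. A call has 1 to 5 rows; each row is the pose to reach, as a shift and turn from the pose measured when the call began; what a row does not reach only later rows make up. A row lasts 1/8 s, in which the tool goes at most 62.5 mm and 10.7 degrees, less where a joint would pass 70% of its speed; a pose out of reach is approached as far as the arm can. A call with a gripper value outside its range is refused whole. "claw" is the finger opening in cm, from 0 to 9.4, set as the call begins (left out, the last holds). The fingers move at their own pace and stop on an object; "grip_force" is the grip in N (left out, the last holds). Time passes only in rows, so rows that repeat a pose let the fingers close. It gives the time, the measured TCP pose, the force and the opening at its end, in the units of the state.
- read_state(): the state, without advancing time (a new reading comes with each control period).
- grab_frame(name): name is "scene" or "top" or "wrist"; returns the picture (480x640x3 uint8, red, green, blue); there is no depth.
- camera_params(name): a dict with "K" (3x3 intrinsics, pixels), "extrinsics" (4x4, takes a point from world to camera coordinates). Camera axes: x right, y up, looking along -z (the intrinsics and any distortion apply to the point x, -y, -z); pixel columns grow to the right and rows downward; lengths in m; the calibration is good to about 2 mm. A picture is of the moment at which its call begins: read the wrist's pose just before it. camera_params takes no time and is no camera call; for the wrist camera it gives the pose at the moment of the call.
- job_done(): hands the job in, once; it reports no verdict.
Trained networks look in the newest picture that a camera, given by its name, has taken for a name from the list of things; names that differ only in an ending like _2 or _b are one class to them, and where a whole thing is asked for, a point or a joint stands for the part that bears it (a point fixed in the world has none). Each returns a list of dicts, best first, with "confidence" (0 to 1); they miss things now and then, are a little off and sometimes report something else, mostly with a low value. They report only what shows in the picture. A call takes as long as a camera call. They do not tell look-alikes from the thing itself.
- masks_of(camera, label): "pixels" (480x640 bool, what is visible of it) and "rect" ([left, top, width, height] in pixels, round what is visible of it).
- tip_of(camera, label): "xy" ([column, row] in pixels: a listed point, or the origin of a listed thing).
The state is a dict: "clock": time; "joint_positions": joint angles; "joint_velocities": joint speeds; "joint_torque": joint torques, N m; "ee_pos": TCP position; "tool_rot": TCP orientation; "wrist_force": force on the tool from outside, world axes, zero at the start; "moment": the same for the moment, N m; "width": finger opening in m.
Only numpy, scipy, OpenCV 4.12 (cv2) and the standard library are available. Lean on these libraries where they do the work, as an engineer would, in place of code of your own. Each camera call takes 0.05 s, during which the arm holds its last target. There are 200 camera calls.

TASK

The oblong punch is stuck in the brass strip that it has just cut in the blank cutter: push the oiler's sprung cap right down once and let it come back up, then grip the punch and rock it left and right along its wide side, several swings, easing it up a little with each until the strip lets go. Lift it straight out and finish still holding it, upright and steady over its opening, just clear of the cutter by about a finger's width, so that the strip can be drawn out underneath; do not put it down or let go, and leave the tools round the cutter where they lie.

Things in the scene. Friction and masses are not known exactly. Their poses are not given: they have to be found in the camera images.
- cutter: Blank cutter and oiler on a grey 94 x 206 mm base plate, fixed. Steel block of two plates, 70 mm (x) by 124 mm (y -75 to +49), flat top at z=44.5 mm; a brass strip in the slot between the plates sticks out at the front (-x, to x=-85 mm); a copper pipe runs low along the back. Origin: on the bench, z up; y along the block; the oiler stands at the +y end.
- mouth (a point): Centre of the punch's opening, 18 x 42 mm, in the block's top face: x=0, y=-30, z=44.5 mm of the cutter, axes alike. The guide is 20 mm deep with 1 mm play each side; about 21 mm down the strip's springy cut edge grips the punch's two wide faces; the wider die's floor is 30.5 mm down.
- punch: Stuck punch: dark steel bar, 16 (x) by 40 (y) by 78 mm tall, 0.25 to 0.5 kg. Origin: centre of its underside, z up. Starts on the die floor, 47.5 mm out of the block, axes as the cutter's. A straight pull meets 40 N or more; rocked some 5 degrees to +y and -y (play 6) it creeps up 1 to 2 mm a swing with little pull; the strip lets go when it is raised 10 to 11 mm, out when raised 30.5.
- punch_top (a point): Centre of the punch's top face, 78 mm above its underside; at the start 92 mm above the bench. Axes as the punch's.
- oil_cap (a joint): How far the oiler's cap is pushed down: 0 up, 0.010 m fully down. A spring returns it: about 2.5 N starts it and about 6 N holds it down.
- cap_top (a point): Centre of the top of the oiler's round black cap (30 mm across), 101 mm above the bench when up, at x=0, y=+84 mm of the cutter; it moves down with the cap. The white oil bottle under it is 43 mm across.
- hammer: Hammer lying on the bench at the right, a bystander.
- tin_small: Small round tin, 65 mm across, 28 mm tall, standing to the left of the cutter, a bystander.
- tweezers: Steel tweezers, 145 mm long, lying to the right of the cutter, a bystander.
Things that resemble listed ones, but are neither listed nor needed, are in the scene too. There is more than one size of the punch; the one meant has the size given above.

How it is judged:
On the way, in this order (a step that is already met when the one before it is completed fails the run):
1. the oiler's cap is pushed down (8 mm or more of its 10 mm) (value of joint oil_cap above 0.008 m), for 0.05 s.
2. the cap has come back up (value of joint oil_cap below 0.002 m), for 0.1 s.
3. the punch, still in the strip's grip, is rocked to its +y side (its top 2.5 mm or more over) (y of punch_top in the frame of mouth above 0.0025 m and z of punch in the frame of mouth below -0.0205 m and contact force between the fingers and punch above 0.5 N), for 0.02 s.
4. and, still in the strip's grip, to its -y side (y of punch_top in the frame of mouth below -0.0025 m and z of punch in the frame of mouth below -0.0205 m and contact force between the fingers and punch above 0.5 N), for 0.02 s.
5. and once more, still in the strip's grip, to its +y side (all of step 3), for 0.02 s.
At the end, for the whole second after the job is handed in: The program ends with the punch still in the fingers: the punch is held still in the fingers, its underside 3 to 35 mm above the guide plate's top, its axis within 15 mm of the opening's centre and within about 8 degrees of upright, touching no part of the cutter; the oiler's cap is up (z of punch in the frame of mouth between 0.003 and 0.035 m and horizontal distance between punch and mouth below 0.015 m and angle between punch's own z axis and vertical below 0.15 rad and contact force between the fingers and punch above 1 N and contact force between punch and cutter below 0.2 N and linear speed of punch below 0.02 m/s and value of joint oil_cap below 0.002 m); the arm keeps its last pose, push and grip.
It fails at once if a bystander (hammer, tin, tweezers) is shifted by more than 30 mm (distance of any of hammer, tin_small, tweezers from where it was at the start of the episode above 0.03 m).
It also fails if it takes over 51 s, if anything falls off the work surface, if the arm or the gripper's body presses on something with over 40 N, if the wrist force passes 120 N, or if a joint passes its speed limit or range.

## Working session

There is one attempt and no reset: what is moved stays moved. The work goes in short steps, Python scripts to look and compute and a tool call to move; the robot and the scene stay as the last step left them, time stands still between calls to the robot, and variables do not carry over. Pictures are saved under pics/ and viewed, about 8 in all and at most 12, crops included, and the job is handed in when it is done.

Besides the shell and the picture viewer there is one more tool, called after ">>>" as name(argument=value, ...), one argument or row to a line, values as JSON. drive_tool: Moves the arm, as the interface text tells. Its arguments: {"type":"object","properties":{"slide":{"type":"array","items":{"type":"array","items":{"type":"number"}}},"angular":{"type":"array","items":{"type":"array","items":{"type":"number"}}},"claw":{"type":"number"},"grip_force":{"type":"number"}},"required":["slide","angular"]}

```bash
mkdir -p pics; ls
cat > h.py <<'E'
from workcell import *
import numpy as np, cv2
def save(cam,name):
    im=grab_frame(cam); cv2.imwrite('pics/'+name+'.png',im[:,:,::-1]); return im
def ray(cam,uv):
    p=camera_params(cam);K=np.array(p['K']);E=np.array(p['extrinsics'])
    d=np.linalg.solve(K,[uv[0],uv[1],1.]);d=np.array([d[0],-d[1],-d[2]])
    R=E[:3,:3];c=-R.T@E[:3,3];return c,R.T@d
def at_z(cam,uv,z):
    c,d=ray(cam,uv);return c+d*(z-c[2])/d[2]
def proj(cam,P):
    p=camera_params(cam);K=np.array(p['K']);E=np.array(p['extrinsics'])
    q=E[:3,:3]@np.array(P)+E[:3,3];q=K@[q[0],-q[1],-q[2]];return q[:2]/q[2]
E
python3 - <<'E'
from h import *
ims=[save('top','t0'),save('scene','s0')]
Z={'cutter':0,'mouth':.0445,'punch':.014,'punch_top':.092,'cap_top':.101,'hammer':0.01,'tin_small':.014,'tweezers':0.}
for cam in('top','scene'):
  print(cam,camera_params(cam).keys())
  for l in Z:
    for r in tip_of(cam,l)[:4]: print(l,np.round(r['xy']),round(r['confidence'],2),at_z(cam,r['xy'],Z[l]).round(4))
print(read_state()['clock'],read_state()['tool_rot'])
E
```

```text
pics
top dict_keys(['K', 'extrinsics'])
cutter [303. 227.] 0.84 [0.5671 0.0967 0.    ]
mouth [317. 218.] 0.78 [0.5755 0.0618 0.0445]
mouth [302. 229.] 0.43 [0.5523 0.0965 0.0445]
punch [400. 234.] 0.83 [ 0.5413 -0.1281  0.014 ]
punch [314. 223.] 0.61 [0.5723 0.0688 0.014 ]
punch [415. 276.] 0.53 [ 0.4433 -0.1559  0.014 ]
punch_top [405. 224.] 0.73 [ 0.545  -0.1291  0.092 ]
punch_top [419. 269.] 0.57 [ 0.4479 -0.154   0.092 ]
cap_top [269. 230.] 0.58 [0.5386 0.164  0.101 ]
hammer [464. 263.] 0.73 [ 0.4698 -0.2702  0.01  ]
tin_small [237. 260.] 0.55 [0.4899 0.2468 0.014 ]
tweezers [352. 204.] 0.44 [ 0.6192 -0.0199  0.    ]
scene dict_keys(['K', 'extrinsics'])
cutter [319. 258.] 0.81 [0.5591 0.0934 0.    ]
mouth [334. 244.] 0.61 [0.5841 0.0691 0.0445]
punch [347. 346.] 0.96 [ 0.4358 -0.1669  0.014 ]
punch [376. 311.] 0.83 [ 0.5404 -0.1313  0.014 ]
punch [335. 257.] 0.73 [0.5799 0.0591 0.014 ]
punch_top [377. 276.] 0.74 [ 0.5523 -0.1156  0.092 ]
punch_top [336. 228.] 0.73 [0.5855 0.0637 0.092 ]
punch_top [343. 307.] 0.67 [ 0.4458 -0.1426  0.092 ]
punch_top [293. 210.] 0.67 [0.5515 0.1893 0.092 ]
cap_top [264. 236.] 0.52 [0.4367 0.1269 0.101 ]
cap_top [291. 209.] 0.5 [0.5433 0.1834 0.101 ]
cap_top [335. 230.] 0.25 [0.5732 0.0511 0.101 ]
hammer [399. 375.] 0.87 [ 0.4713 -0.2701  0.01  ]
hammer [332. 229.] 0.24 [0.6479 0.1592 0.01  ]
tin_small [260. 236.] 0.89 [0.4822 0.2413 0.014 ]
tweezers [366. 272.] 0.49 [ 0.6146 -0.0134  0.    ]
0.9 [-0.87023598  1.38960661  0.87032274]
```

Run:
```python
import cv2,numpy as np
a=cv2.imread('pics/t0.png')[170:310,200:480];b=cv2.imread('pics/s0.png')[180:400,220:440]
cv2.imwrite('pics/c0.png',np.vstack([cv2.resize(a,(600,300),interpolation=2),cv2.resize(b,(600,300*2),interpolation=2)[:300]]))
cv2.imwrite('pics/c0.png',np.hstack([cv2.resize(a,(480,240),interpolation=2),cv2.resize(b,(240,240))]))
cv2.imwrite('pics/ca.png',cv2.resize(a,(800,400),interpolation=2))
cv2.imwrite('pics/cb.png',cv2.resize(b,(600,600),interpolation=2))
```

```text
(no output)
```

View pics/ca.png

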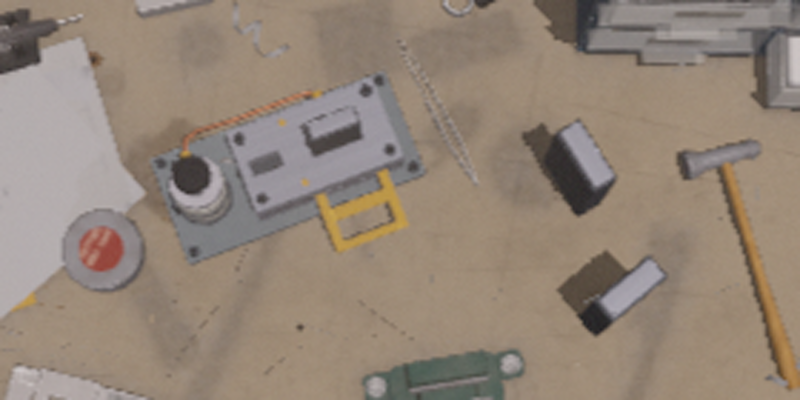

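View pics/cb.png

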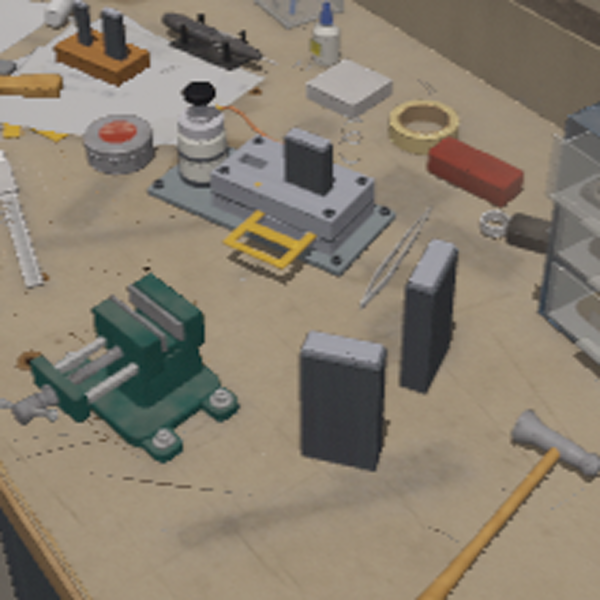

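The stuck punch is at top pixel (316,213), with its oiler at (266,230). Look-alikes are the two loose bars at (404,228) and (414,273) and a wooden stand with posts. The tin is at (236,257), tweezers at (352,205) and hammer at (460,235). I choose the bar standing in the cutter.

```bash
cat >> h.py <<'E'
from scipy.spatial.transform import Rotation as Ro
from scipy.optimize import least_squares
def C2W(c,P):
    x,y,a=c;P=np.atleast_2d(P).astype(float);q=P.copy()
    q[:,0]=x+np.cos(a)*P[:,0]-np.sin(a)*P[:,1];q[:,1]=y+np.sin(a)*P[:,0]+np.cos(a)*P[:,1];return q
def fit(obs,c0):
    f=lambda c:np.concatenate([proj(cam,C2W(c,P)[0])-uv for cam,uv,P in obs])
    s=least_squares(f,c0,loss='soft_l1');return s.x,f(s.x).reshape(-1,2)
def turn(yaw): # world rotvec from now to tool down, jaws along cutter y or its opposite
    R=Ro.from_rotvec(read_state()['tool_rot'])
    out=[]
    for s in(1,-1):
        z=s*np.array([-np.sin(yaw),np.cos(yaw),0]);x=np.array([0,0,-1.]);T=np.c_[x,np.cross(z,x),z]
        out.append((Ro.from_matrix(T)*R.inv()).as_rotvec().round(3))
    return out
E
python3 - <<'E'
from h import *
t=lambda u,v:np.array([200+u*.35,170+v*.35]); s=lambda u,v:np.array([220+u*.3667,180+v*.3667])
o=[('top',t(190,173),(0,.084,.101)),('top',t(331,122),(0,-.03,.092)),
('top',t(403,158),(-.035,-.075,.0445)),('top',t(374,73),(.035,-.075,.0445)),('top',t(255,215),(-.035,.049,.0445)),('top',t(230,137),(.035,.049,.0445)),
('scene',s(200,92),(0,.084,.101)),('scene',s(309,147),(0,-.03,.092))]
c,r=fit(o,[.567,.097,.36]);print(c,np.degrees(c[2]),r.round(1))
print('mouth',C2W(c,(0,-.03,.0445)),'cap',C2W(c,(0,.084,.101)))
S=read_state();print(S['ee_pos'],Ro.from_rotvec(S['tool_rot']).as_matrix().round(3),turn(c[2]))
p=camera_params('wrist');E=np.array(p['extrinsics']);print((-E[:3,:3].T@E[:3,3]),E[:3,:3].round(2))
E
```

```text
[0.56630176 0.08922554 0.34171205] 19.578658353247768 [[ 0.6  0.2]
 [ 1.   0.3]
 [ 0.6 -0.2]
 [-0.5  1.6]
 [ 0.8 -0.5]
 [-1.2 -1.5]
 [-0.6 -1.7]
 [-0.2 -3.5]]
mouth [[0.57635478 0.06096007 0.0445    ]] cap [[0.5381533  0.16836886 0.101     ]]
[0.25104696 0.51732306 0.20551276] [[ 0.    -0.9    0.437]
 [ 0.     0.437  0.9  ]
 [-1.    -0.     0.   ]] [array([-0.   ,  0.   ,  0.794]), array([ 0.   ,  0.   , -2.348])]
[0.1766208  0.55510214 0.38579741] [[ 0.44  0.9   0.  ]
 [-0.86  0.42 -0.29]
 [-0.26  0.12  0.96]]
```

>>> drive_tool(
  slide=[
    [4, -5, 5],
    [8, -11, 6.5],
    [12, -16, 6.5],
    [16, -21, 6.5],
    [20, -26, 6.5],
  ],
  angular=[
    [0, 0, 0.1],
    [0, 0, 0.25],
    [0, 0, 0.4],
    [0, 0, 0.6],
    [0, 0, 0.794],
  ],
  claw=0,
  grip_force=20,
)

```text
clock: 1.52
ee_pos: [0.4241, 0.292, 0.2705]
tool_rot: [-1.417, 1.058, 1.417]
wrist_force: [1.4, -0.2, -0.3]
width: 0.0473
```

>>> drive_tool(
  slide=[
    [4, -5, 0],
    [8, -10, 0],
    [11.5, -15, 0],
    [12, -16.5, 0],
    [12, -16.5, 0],
  ],
  angular=[
    [0, 0, 0.04],
    [0, 0, 0.04],
    [0, 0, 0.04],
    [0, 0, 0.04],
    [0, 0, 0.04],
  ],
)

```text
clock: 2.15
ee_pos: [0.5439, 0.1264, 0.2703]
tool_rot: [-1.443, 1.036, 1.445]
wrist_force: [-0.1, 0.7, 0.2]
width: 0.0008
```

Run:
```python
from h import *
im=save('wrist','w0')
S=read_state();print(S['clock'],S['ee_pos'],turn(.3417))
c=(.5663,.0892,.3417)
for n,P in dict(cap=(0,.084,.101),top=(0,-.03,.092),k1=(-.035,-.075,.0445),k2=(.035,-.075,.0445),k3=(.035,.049,.0445),k4=(-.035,.049,.0445)).items(): print(n,proj('wrist',C2W(c,P)[0]).round(1))
for l,z in dict(cap_top=.101,punch_top=.092,mouth=.0445).items():
  for r in tip_of('wrist',l)[:3]: print(l,np.round(r['xy'],1),round(r['confidence'],2),at_z('wrist',r['xy'],z).round(4))
```

```text
2.2 [0.54335395 0.12762713 0.27044007] [array([-0.002,  0.   ,  0.015]), array([ 0.000e+00,  3.000e-03, -3.126e+00])]
cap [355.4 220.5]
top [231.6 219.9]
k1 [193.8 175.6]
k2 [200.4 241.2]
k3 [316.5 239.4]
k4 [315.7 173.7]
cap_top [359.9 226.5] 0.87 [0.5419 0.1749 0.101 ]
punch_top [ 22.3 120.3] 0.97 [ 0.5489 -0.1331  0.092 ]
punch_top [238.6 224.4] 0.72 [0.5784 0.0692 0.092 ]
mouth [243.3 209.3] 0.59 [0.5764 0.0651 0.0445]
```

View pics/w0.png

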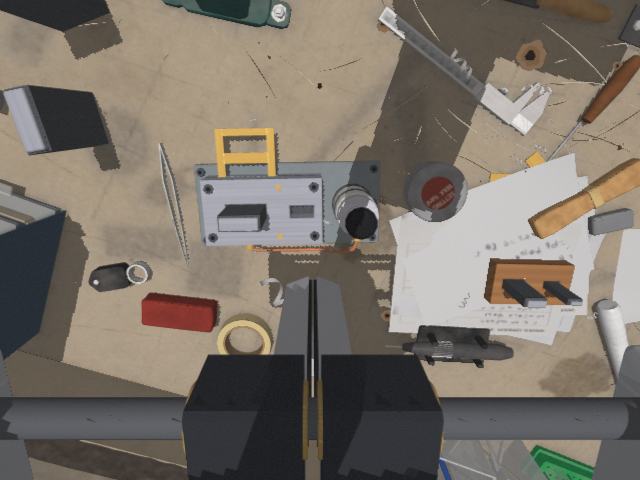

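Run:
```python
from h import *
im=cv2.imread('pics/w0.png')
cv2.imwrite('pics/w0c.png',cv2.resize(im[150:270,180:400],(792,432),interpolation=2))
o=[('wrist',np.array(u),P) for u,P in [((359.9,224),(0,.084,.101)),((238.6,224.4),(0,-.03,.092)),((194,180),(-.035,-.075,.0445)),((203,247),(.035,-.075,.0445)),((323,244),(.035,.049,.0445)),((322,176),(-.035,.049,.0445))]]
c,r=fit(o,[.567,.09,.34]);print(c,r.round(1));print(C2W(c,[(0,-.03,.0445),(0,.084,.101)]))
```

```text
[0.56874026 0.09627026 0.35514867] [[ 0.8 -0. ]
 [-1.4  0.2]
 [ 4.9  0.5]
 [ 2.9 -1.5]
 [-1.5 -1.4]
 [-1.9  1.3]]
[[0.57917216 0.06814242 0.0445    ]
 [0.53953096 0.17502822 0.101     ]]
```

View pics/w0c.png

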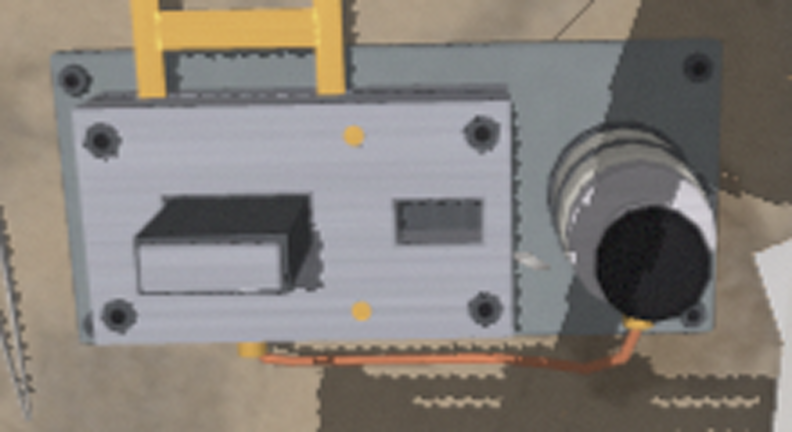

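Run:
```python
from h import *
o=[('wrist',np.array([180+u[0]/3.6,150+u[1]/3.6]),P) for u,P in [((654,263),(0,.084,.101)),((210,265),(0,-.03,.092)),((75,110),(-.035,-.075,.0445)),((93,343),(.035,-.075,.0445)),((513,332),(.035,.049,.0445)),((510,100),(-.035,.049,.0445))]]
c,r=fit(o,[.567,.09,.34]);print(c,r.round(1));print(C2W(c,[(0,-.03,.0445),(0,.084,.101)]))
S=read_state();print(S['clock'],S['ee_pos'],S['wrist_force'],turn(c[2]))
```

```text
[0.56803139 0.09720476 0.35360192] [[ 0.2  0.7]
 [ 0.1  0.5]
 [-0.9 -0.5]
 [ 1.  -0.2]
 [-0.   0.1]
 [-0.4 -0.8]]
[[0.57841976 0.06906082 0.0445    ]
 [0.53894394 0.17600781 0.101     ]]
2.35 [0.54306907 0.12862644 0.27083074] [-1.1203529   0.55278288 -0.08767292] [array([-0.002,  0.001,  0.024]), array([ 2.000e-03,  3.000e-03, -3.117e+00])]
```

>>> drive_tool(
  slide=[
    [-0.4, 4.7, -5],
    [-0.4, 4.7, -10],
    [-0.4, 4.7, -14.5],
    [-0.4, 4.7, -16],
    [-0.4, 4.7, -16],
  ],
  angular=[
    [0, 0, 0.024],
    [0, 0, 0.024],
    [0, 0, 0.024],
    [0, 0, 0.024],
    [0, 0, 0.024],
  ],
)

```text
clock: 2.98
ee_pos: [0.5387, 0.1764, 0.1109]
tool_rot: [-1.464, 1.019, 1.466]
wrist_force: [-0.2, 0.1, 0.9]
width: 0.0005
```

>>> drive_tool(
  slide=[
    [0, 0, -1],
    [0, 0, -1.6],
    [0, 0, -1.9],
    [0, 0, -2.1],
    [0, 0, -2.1],
  ],
  angular=[
    [0, 0, 0],
    [0, 0, 0],
    [0, 0, 0],
    [0, 0, 0],
    [0, 0, 0],
  ],
)

```text
clock: 3.6
ee_pos: [0.5404, 0.177, 0.0911]
tool_rot: [-1.465, 1.015, 1.462]
wrist_force: [1.9, 1.8, 4.9]
width: 0.0002
```

>>> drive_tool(
  slide=[
    [0, 0, -0.2],
    [0, 0, -0.4],
    [0, 0, -0.4],
  ],
  angular=[
    [0, 0, 0],
    [0, 0, 0],
    [0, 0, 0],
  ],
)

```text
clock: 3.98
ee_pos: [0.5405, 0.177, 0.0907]
tool_rot: [-1.466, 1.014, 1.461]
wrist_force: [-3.8, 0.3, 21.0]
width: 0.0006
```

>>> drive_tool(
  slide=[
    [0, 0, 2],
    [0, 0, 5],
    [1.5, -4, 9],
    [3.0, -9, 9],
    [3.8, -10.8, 9],
  ],
  angular=[
    [0, 0, 0],
    [0, 0, 0],
    [0, 0, 0],
    [0, 0, 0],
    [0, 0, 0],
  ],
)

```text
clock: 4.6
ee_pos: [0.5784, 0.0666, 0.1807]
tool_rot: [-1.464, 1.017, 1.46]
wrist_force: [-0.1, 0.7, -0.0]
width: 0.0002
```

>>> drive_tool(
  slide=[
    [0, 0, 0],
    [0, 0, 0],
    [0, 0, 0],
  ],
  angular=[
    [0, 0, 0],
    [0, 0, 0],
    [0, 0, 0],
  ],
  claw=6.5,
)

```text
clock: 4.97
ee_pos: [0.5777, 0.0678, 0.1803]
tool_rot: [-1.464, 1.016, 1.462]
wrist_force: [-0.1, 0.1, -0.1]
width: 0.0268
```

Run:
```python
from h import *
im=save('wrist','w1')
S=read_state();print(S['clock'],S['ee_pos'],S['width'],turn(.3536))
c=(.568,.0972,.3536)
for n,P in dict(cap=(0,.084,.101),top=(0,-.03,.092),).items(): print(n,proj('wrist',C2W(c,P)[0]).round(1))
for q in [(-.008,-.05),(-.008,-.01),(.008,-.01),(.008,-.05)]:
  u=proj('wrist',C2W(c,(*q,.092))[0]);print(u.round(1)); cv2.circle(im,tuple(int(round(k)) for k in u),2,(255,0,0),-1)
for l,z in dict(cap_top=.101,punch_top=.092,mouth=.0445).items():
  for r in tip_of('wrist',l)[:2]: print(l,np.round(r['xy'],1),round(r['confidence'],2),at_z('wrist',r['xy'],z).round(4))
cv2.imwrite('pics/w1c.png',cv2.resize(im[120:420,120:520],(800,600))[:,:,::-1])
```

```text
5.025 [0.57786645 0.06777664 0.18042183] 0.031196175029482468 [array([-0.003,  0.004,  0.001]), array([ 0.007,  0.005, -3.141])]
cap [479.  242.6]
top [312.4 238.9]
[283.8 228. ]
[341.  227.9]
[340.5 249.6]
[284.3 249.6]
cap_top [475.4 242. ] 0.81 [0.5395 0.1734 0.101 ]
punch_top [26.2 89. ] 0.61 [ 0.5479 -0.1355  0.092 ]
punch_top [306.6 240.2] 0.59 [0.5811 0.0653 0.092 ]
mouth [306.5 219.4] 0.86 [0.5788 0.0635 0.0445]
```

View pics/w1c.png

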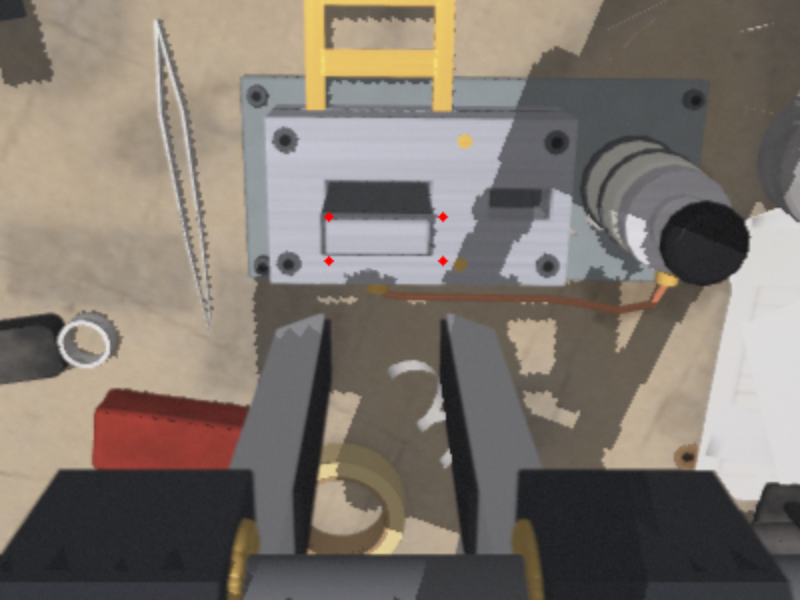

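Punch top centre at pixel (308,237), cap at (472,241), about 3 mm to -y of my estimate. The jaws line up with it, so I go down with that correction.

>>> drive_tool(
  slide=[
    [0, -0.3, 0],
    [0, -0.3, 0],
    [0, -0.3, -4],
    [0, -0.3, -6],
    [0, -0.3, -6.5],
  ],
  angular=[
    [0, 0, 0],
    [0, 0, 0],
    [0, 0, 0],
    [0, 0, 0],
    [0, 0, 0],
  ],
  claw=6.5,
)

```text
clock: 5.8
ee_pos: [0.5772, 0.0642, 0.1143]
tool_rot: [-1.463, 1.018, 1.463]
wrist_force: [-0.6, -0.1, -0.7]
width: 0.0649
```

Run:
```python
from h import *
im=save('wrist','w2')
S=read_state();print(S['clock'],S['ee_pos'],S['width'],S['wrist_force'],turn(.3536))
cv2.imwrite('pics/w2c.png',cv2.resize(im[180:420,160:480],(800,600)))
cv2.imwrite('pics/w2c.png',cv2.resize(im[180:420,160:480],(800,600))[:,:,::-1])
```

```text
5.85 [0.57767729 0.0642547  0.1146456 ] 0.06496101666357373 [-0.05385443 -0.24917118 -0.00904573] [array([-0.003,  0.003,  0.001]), array([ 0.005,  0.004, -3.14 ])]
```

View pics/w2c.png

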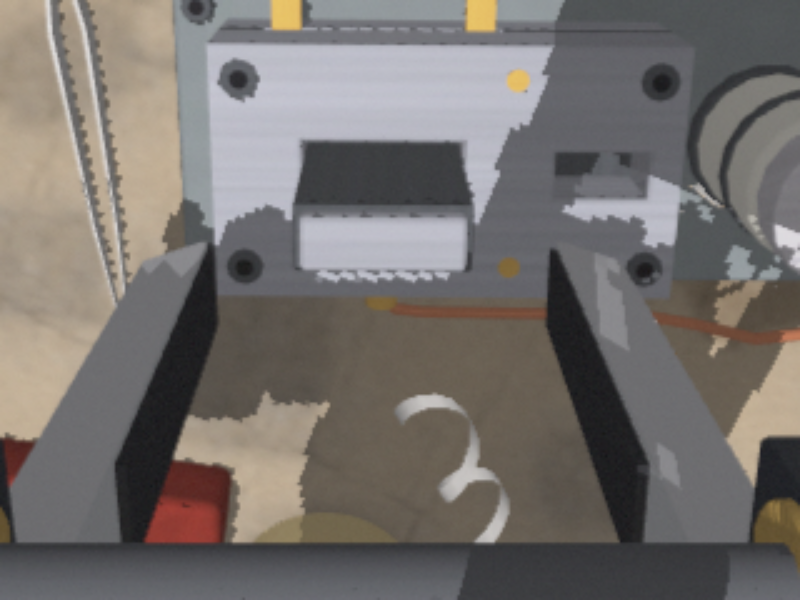

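Run:
```python
from h import *
S=read_state();p=S['ee_pos']
for q in (p,[p[0],p[1],.092],[p[0]-.00938,p[1]-.00346,.092]): u=proj('wrist',q);print(u.round(1),((u-[160,180])*2.5).round())
```

```text
[310.6 290.9] [376. 277.]
[310.7 273.4] [377. 234.]
[310.6 256.2] [377. 190.]
```

>>> drive_tool(
  slide=[
    [0.1, 0, -2],
    [0.1, 0, -4],
    [0.1, 0, -5.4],
    [0.1, 0, -5.8],
    [0.1, 0, -5.8],
  ],
  angular=[
    [0, 0, 0],
    [0, 0, 0],
    [0, 0, 0],
    [0, 0, 0],
    [0, 0, 0],
  ],
)

```text
clock: 6.48
ee_pos: [0.579, 0.0642, 0.057]
tool_rot: [-1.464, 1.017, 1.462]
wrist_force: [0.6, 0.4, -0.5]
width: 0.0644
```

>>> drive_tool(
  slide=[
    [0, 0, 0],
    [0, 0, 0],
    [0, 0, 0],
    [0, 0, 0],
    [0, 0, 0],
  ],
  angular=[
    [0, 0, 0],
    [0, 0, 0],
    [0, 0, 0],
    [0, 0, 0],
    [0, 0, 0],
  ],
  claw=3,
  grip_force=45,
)

```text
clock: 7.1
ee_pos: [0.579, 0.0651, 0.0575]
tool_rot: [-1.463, 1.015, 1.461]
wrist_force: [-1.6, 3.7, 4.9]
width: 0.0399
```

>>> drive_tool(
  slide=[
    [-0.03, 0.1, 0.05],
    [-0.07, 0.19, 0.1],
    [-0.07, 0.19, 0.1],
  ],
  angular=[
    [-0.042, -0.016, 0],
    [-0.084, -0.031, 0],
    [-0.084, -0.031, 0],
  ],
)

```text
clock: 7.48
ee_pos: [0.5782, 0.0674, 0.059]
tool_rot: [-1.542, 1.068, 1.407]
wrist_force: [-2.4, 2.3, 5.3]
width: 0.0395
```

```bash
cat >> h.py <<'E'
def rep():
    S=read_state();R=Ro.from_rotvec(S['tool_rot']).as_matrix();a=.3536
    x=-R[:,0];cy=np.array([-np.sin(a),np.cos(a),0]);cx=np.array([np.cos(a),np.sin(a),0])
    print(S['clock'],'ee',S['ee_pos'].round(4),'tilt y',round(float(x@cy),4),'x',round(float(x@cx),4),'F',np.round([S['wrist_force']@cx,S['wrist_force']@cy,S['wrist_force'][2]],1),'M',np.round(S['moment'],2),'w',S['width'],turn(a)[0])
E
python3 -c "from h import *;rep()"
```

```text
7.475 ee [0.5782 0.0674 0.059 ] tilt y 0.0875 x -0.0055 F [-1.4  3.   5.3] M [ 0.63  0.43 -0.12] w 0.039515626275159206 [ 0.08   0.035 -0.   ]
```

>>> drive_tool(
  slide=[
    [0.05, -0.13, 0.05],
    [0.1, -0.26, 0.1],
    [0.14, -0.39, 0.15],
    [0.14, -0.39, 0.15],
  ],
  angular=[
    [0.055, 0.021, 0],
    [0.11, 0.042, 0],
    [0.165, 0.066, 0],
    [0.165, 0.066, 0],
  ],
)

```text
clock: 7.98
ee_pos: [0.58, 0.063, 0.0602]
tool_rot: [-1.383, 0.965, 1.515]
wrist_force: [-0.0, 3.4, 1.6]
width: 0.0397
```

```bash
python3 -c "
from h import *;rep()
for r in tip_of('scene','punch_top')[:0]: pass
im=grab_frame('scene');cv2.imwrite('pics/s1.png',cv2.resize(im[200:300,270:390],(720,600),interpolation=2)[:,:,::-1])"
```

```text
7.975 ee [0.58   0.063  0.0602] tilt y -0.0917 x -0.001 F [1.2 3.2 1.6] M [ 0.79  0.15 -0.12] w 0.039729784335509034 [-0.086 -0.031  0.003]
```

View pics/s1.png

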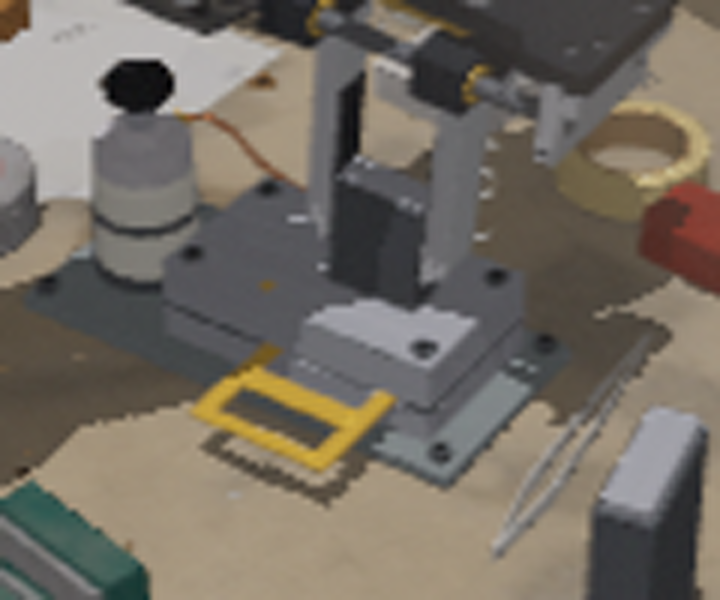

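>>> drive_tool(
  slide=[
    [-0.05, 0.14, 0.05],
    [-0.1, 0.28, 0.1],
    [-0.15, 0.42, 0.17],
    [-0.15, 0.42, 0.17],
  ],
  angular=[
    [-0.055, -0.021, 0],
    [-0.11, -0.042, 0],
    [-0.167, -0.063, 0],
    [-0.167, -0.063, 0],
  ],
)

```text
clock: 8.57
ee_pos: [0.5781, 0.0677, 0.0613]
tool_rot: [-1.547, 1.072, 1.41]
wrist_force: [1.4, -0.5, -4.9]
width: 0.0396
```

>>> drive_tool(
  slide=[
    [0.05, -0.14, 0.05],
    [0.1, -0.28, 0.1],
    [0.15, -0.42, 0.17],
    [0.15, -0.42, 0.17],
  ],
  angular=[
    [0.055, 0.021, 0],
    [0.11, 0.042, 0],
    [0.167, 0.063, 0],
    [0.167, 0.063, 0],
  ],
)

```text
clock: 9.07
ee_pos: [0.5799, 0.0628, 0.0625]
tool_rot: [-1.388, 0.965, 1.516]
wrist_force: [1.0, 1.1, -2.9]
width: 0.0393
```

```bash
python3 -c "
from h import *;rep()"
```

```text
9.075 ee [0.5799 0.0628 0.0625] tilt y -0.0887 x -0.001 F [ 1.3  0.7 -2.9] M [ 0.78 -0.12 -0.05] w 0.039343241278932316 [-0.084 -0.03  -0.001]
```

>>> drive_tool(
  slide=[
    [-0.05, 0.14, 0.07],
    [-0.1, 0.29, 0.14],
    [-0.16, 0.44, 0.2],
    [-0.16, 0.44, 0.2],
  ],
  angular=[
    [-0.055, -0.021, 0],
    [-0.11, -0.042, 0],
    [-0.167, -0.063, 0],
    [-0.167, -0.063, 0],
  ],
)

```text
clock: 9.57
ee_pos: [0.5781, 0.0678, 0.0647]
tool_rot: [-1.548, 1.071, 1.41]
wrist_force: [0.8, 0.1, -1.6]
width: 0.0397
```

>>> drive_tool(
  slide=[
    [0.05, -0.14, 0.07],
    [0.1, -0.29, 0.14],
    [0.16, -0.45, 0.2],
    [0.16, -0.45, 0.2],
  ],
  angular=[
    [0.055, 0.021, 0],
    [0.11, 0.042, 0],
    [0.167, 0.063, 0],
    [0.167, 0.063, 0],
  ],
)

```text
clock: 10.07
ee_pos: [0.58, 0.0626, 0.067]
tool_rot: [-1.389, 0.964, 1.516]
wrist_force: [-0.8, 2.4, -0.2]
width: 0.0396
```

>>> drive_tool(
  slide=[
    [-0.05, 0.14, 0.07],
    [-0.1, 0.29, 0.14],
    [-0.16, 0.45, 0.2],
    [-0.16, 0.45, 0.2],
  ],
  angular=[
    [-0.055, -0.021, 0],
    [-0.11, -0.042, 0],
    [-0.167, -0.063, 0],
    [-0.167, -0.063, 0],
  ],
)

```text
clock: 10.58
ee_pos: [0.5777, 0.068, 0.0691]
tool_rot: [-1.548, 1.07, 1.411]
wrist_force: [-0.9, 1.5, -2.0]
width: 0.0399
```

>>> drive_tool(
  slide=[
    [0.05, -0.14, 0.07],
    [0.1, -0.29, 0.14],
    [0.16, -0.45, 0.2],
    [0.16, -0.45, 0.2],
  ],
  angular=[
    [0.055, 0.021, 0],
    [0.11, 0.042, 0],
    [0.167, 0.063, 0],
    [0.167, 0.063, 0],
  ],
)

```text
clock: 11.08
ee_pos: [0.5795, 0.0621, 0.0706]
tool_rot: [-1.39, 0.964, 1.516]
wrist_force: [0.2, -0.1, -5.0]
width: 0.0401
```

```bash
python3 -c "
from h import *;rep()"
```

```text
11.075 ee [0.5795 0.0621 0.0706] tilt y -0.0878 x -0.0013 F [ 0.1 -0.1 -5. ] M [-0.03 -0.05 -0.01] w 0.040144307234436 [-0.083 -0.029 -0.003]
```

>>> drive_tool(
  slide=[
    [-0.03, 0.15, 0],
    [-0.05, 0.3, 0.1],
    [-0.05, 0.3, 0.1],
  ],
  angular=[
    [-0.042, -0.015, 0],
    [-0.083, -0.03, 0],
    [-0.083, -0.03, 0],
  ],
)

```text
clock: 11.45
ee_pos: [0.5784, 0.0658, 0.0716]
tool_rot: [-1.469, 1.018, 1.467]
wrist_force: [-0.5, 0.4, -4.4]
width: 0.0399
```

```bash
python3 -c "
from h import *;rep()"
```

```text
11.45 ee [0.5784 0.0658 0.0716] tilt y 0.0009 x -0.0002 F [-0.3  0.5 -4.4] M [0.05 0.01 0.  ] w 0.03988408993617672 [ 0.001  0.001 -0.005]
```

>>> drive_tool(
  slide=[
    [0, 0, 0.8],
    [0, 0, 1.6],
    [0, 0, 2.4],
    [0, 0, 3.1],
    [0, 0, 3.1],
  ],
  angular=[
    [0, 0, 0],
    [0, 0, 0],
    [0, 0, 0],
    [0, 0, 0],
    [0, 0, 0],
  ],
)

```text
clock: 12.08
ee_pos: [0.5789, 0.0657, 0.1035]
tool_rot: [-1.47, 1.017, 1.466]
wrist_force: [0.2, -0.1, -4.8]
width: 0.0399
```

>>> drive_tool(
  slide=[
    [0, 0, 0],
    [0, 0, 0],
    [0, 0, 0],
    [0, 0, 0],
  ],
  angular=[
    [0, 0, 0],
    [0, 0, 0],
    [0, 0, 0],
    [0, 0, 0],
  ],
)

```text
clock: 12.58
ee_pos: [0.5789, 0.0656, 0.1033]
tool_rot: [-1.47, 1.017, 1.466]
wrist_force: [-0.4, -0.2, -4.7]
width: 0.0396
```

```bash
python3 -c "
from h import *;rep()
im=grab_frame('scene');a=cv2.resize(im[200:300,270:390],(480,400),interpolation=2)
w=grab_frame('wrist');b=cv2.resize(w[180:420,220:400],(300,400));cv2.imwrite('pics/s2.png',np.hstack([a,b])[:,:,::-1])"
```

```text
12.575 ee [0.5789 0.0656 0.1033] tilt y 0.0014 x -0.0015 F [-0.4 -0.  -4.7] M [ 0.04 -0.03  0.03] w 0.03960852544925231 [ 0.001  0.002 -0.005]
```

View pics/s2.png

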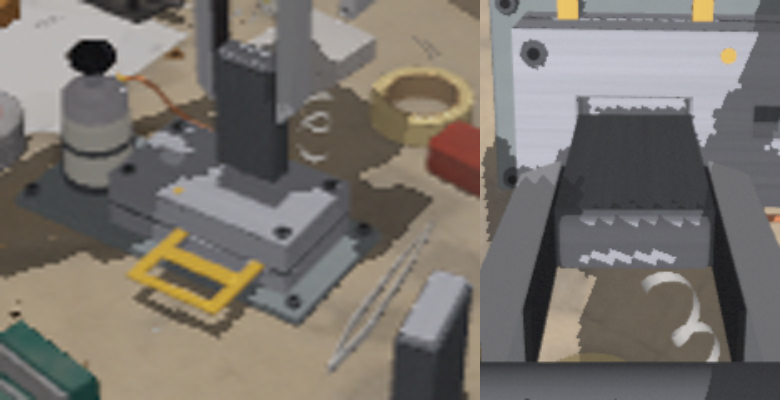

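```bash
python3 -c "
from h import *
S=read_state();p=S['ee_pos'];a=.3536
cx=np.array([np.cos(a),np.sin(a),0]);cy=np.array([-np.sin(a),np.cos(a),0])
for z in(.0595,.1375):
  for i,j in((-1,-1),(-1,1),(1,-1),(1,1)):
    q=np.array([p[0],p[1],z])+cx*i*.008+cy*j*.02
    print(z,i,j,'scene',((proj('scene',q)-[270,200])*4).round(),'wrist',((proj('wrist',q)-[220,180])*1.667+[480,0]).round())"
```

```text
0.0595 -1 -1 scene [273. 181.] wrist [576. 112.]
0.0595 -1 1 scene [215. 158.] wrist [688. 112.]
0.0595 1 -1 scene [288. 166.] wrist [577. 154.]
0.0595 1 1 scene [230. 144.] wrist [687. 154.]
0.1375 -1 -1 scene [274.  66.] wrist [548. 213.]
0.1375 -1 1 scene [212.  45.] wrist [713. 214.]
0.1375 1 -1 scene [289.  52.] wrist [550. 271.]
0.1375 1 1 scene [228.  31.] wrist [710. 272.]
```

```bash
python3 -c "
from h import *
print(job_done())"
```

```text
the job is handed in; nothing more can be done
None
```

I handed the job in at about 12.6 s on the robot clock. The punch is out of the strip and still held upright over its opening. `job_done` gives no verdict, so what follows is from my own readings.

- **Oiler cap:** I pushed it down with closed fingers until it bottomed, reading 21 N at about 10 mm of travel, and then let it spring back up. It stands up in the last picture.
- **Rocking:** I gripped the punch across its 40 mm width at 45 N and rocked it about 5° to +y and -y. It took eight swings, easing up 1 to 2 mm on most of them. The first three were made before it had risen 4 mm, so it should still have been in the strip's grip.
- **Release:** After the eighth swing, about 13 mm up, the sideways force and moment fell to near zero. Only the punch's weight of about 5 N remained, so I straightened it and lifted it straight out.
- **Last checks:**
  - The punch's underside is about 15 mm above the block, and its tilt is under 0.01 rad.
  - The fingers read 39.6 mm, and the wrist carries only the punch's weight (4.7 N).
  - The calculated outline of the punch matched the scene and wrist pictures to within a few pixels, so it had not slipped.
- **Tools around the cutter:** I came nowhere near the hammer, tin or tweezers, but I did not measure them again at the end.

One disagreement came up on the way. My first estimate of the cutter's position was about 3 mm off along y, and I corrected it from the close-up wrist pictures before gripping. No other check failed.

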